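# Cap check and carousel turn

## Robot

A 6-joint arm with a two-finger parallel gripper is mounted at the origin on a cart in front of the work surface, level with it; the furniture and walls round the work are solid. World frame = base frame: x ahead of the robot, y to its left, z up, the work surface at z = 0. Lengths are in m, angles in rad, forces in N, time in s.
With the tool pointing down it reaches from about 0.25 to 0.8 m from the base axis. Payload 3.9 kg.
Tool frame: the origin (TCP) lies on the front face of the gripper's body, between the roots of the fingers; the fingertips stand 73 mm ahead of it and the grasp point (between the pads) lies 54 mm ahead of it (bot.tcp_to_grasp is the distance from the TCP to the grasp point, in m); y points along the fingers, x is the direction in which the jaws open and shut, and the axes are right-handed (so a half turn about y gives the same grasp; the last joint's range is limited). The gripper opens to 85 mm and grips with 20 to 120 N. Pads are 22 mm wide; open, the fingers measure 114 mm over their backs; the gripper's body (76 mm by 85 mm) begins 54 mm behind the grasp point. The pads swing forward as they close: fully open they stand 13 mm farther back than shut.
Start: joints at [1.207, 0.26, -0.138, 1.173, 0, 1.571], TCP at [0.187, 0.491, 0.304] pointing down, gripper open.
Joint ranges: [-2.78, 2.78], [-0.83, 1.72], [-1.28, 1.37], [-1.9, 2.12], [-1.57, 1.48], [-3.14, 3.14]. Speed limits (rad/s): [2.57, 2.57, 3.14, 3.14, 3.14, 3.14].

## Interface

Orientations are given as a unit quaternion [w, x, y, z].
In Python, from plant import bot, read_camera, calibration gives the robot as it stands.
- The arm moves only by the tool send_rows, never from a script. Its argument "rows" is a list that holds one entry, the list of rows, each a list of 7 numbers: the turn, a rotation vector about the world's x, y, z in rad, then the shift along the world's x, y, z in cm, then the closure in counts, from 0 (fully open) to 255 (shut). A call has 1 to 12 rows; each row is the pose to reach, as a shift and turn from the pose measured when the call began; what a row does not reach only later rows make up. A row lasts 1/12 s, in which the tool goes at most 41.7 mm and 7.16 degrees, less where a joint would pass 70% of its speed; a pose out of reach is approached as far as the arm can. A call with a gripper value outside its range is refused whole. The fingers move at their own pace and stop on an object; "grip_force" is the grip in N (left out, the last holds). Time passes only in rows, so rows that repeat a pose let the fingers close. It gives the time, the measured TCP pose, the force and the opening at its end, in the units of the state.
- bot.observe(): the state, without advancing time (a new reading comes with each control period).
- read_camera(name): name is "scene" or "top" or "wrist"; returns (picture, depth): 400x640x3 uint8, red, green, blue; 400x640 float32, m along the optical axis (not along the pixel's ray), 0 where there is no reading.
- calibration(name): a dict with "intrinsics" (3x3 intrinsics, pixels), "world_from_camera" (4x4, takes a point from camera to world coordinates). Camera axes: x right, y down, z forward; pixel columns grow to the right and rows downward; lengths in m; the calibration is good to about 2 mm. A picture is of the moment at which its call begins: read the wrist's pose just before it. calibration takes no time and is no camera call; for the wrist camera it gives the pose at the moment of the call.
- bot.job_done(): hands the job in, once; it reports no verdict.
The state is a dict: "t": time; "joints": joint angles; "qvel": joint speeds; "effort": joint torques, N m; "tool_pos": TCP position; "tcp_rot": TCP orientation; "contact_force": force on the tool from outside, world axes, zero at the start; "torque": the same for the moment, N m; "opening": opening from 0.0 (shut) to 1.0 (fully open).
Only numpy, scipy, OpenCV 4.12 (cv2) and the standard library are available. Lean on these libraries where they do the work, as an engineer would, in place of code of your own. Each camera call takes 0.05 s, during which the arm holds its last target.

## Task

The jar with the yellow dot on its cap has just been refilled: lift it, tip it in the air to about 45 degrees to check that its cap holds, bring it level again and only then lower it upright into the empty compartment of the round topping carousel. Let go of it, then turn the carousel by its centre knob until that jar stands right behind the white arrow on the carousel's foot, and finish with the knob still gripped, holding the carousel still. Leave the other things on the worktop alone, and keep what already stands on the carousel upright in place.

Things in the scene. Friction and masses are not known exactly. Their poses are not given: they have to be found in the camera images.
- jar_mid (a point): centre (half-way up, on the axis) of the loose jar to handle: upright round spice jar of clear plastic with a red label and red cap, a yellow dot 28 mm wide on top of the cap; 44 mm diameter, 105 mm tall, about 0.11 kg. z is its long axis, up. It starts upright on the worktop, away from the carousel (mid at 52.5 mm height)
- marked_jar: the same jar with the yellow dot; origin at the centre of its underside, z along its axis
- stand: fixed foot of the carousel, a low dark steel disc with a tongue that carries a white raised arrow (the pointer, 40 mm wide). Origin on the carousel's axis at worktop height. The pointer lies in the direction of its own -x, its tip 138 mm from the axis and 12 mm high, showing past the tray's edge roughly towards the robot
- turntable (a joint): turn of the carousel about its vertical axis: 0 at the start, positive anticlockwise seen from above, no stop within a full turn either way; light bearing with about 0.05 N m friction, no spring. The tray is a wooden disc 224 mm across, its floor 26 mm above the worktop, with a rim 116 mm in radius whose top is 32 mm above the worktop and four dividers (5 mm thick, tops 40 mm above the worktop) that make four equal quarter compartments
- free_place (a point): middle of the empty compartment's floor (a round cork pad), 80 mm from the carousel's axis, 26 mm above the worktop; turns with the tray
- knob: black round knob on the carousel's centre post (post 14 mm thick), fixed to the tray and turning with it: 40 mm diameter, 32 mm tall. Origin at the centre of its underside, 150 mm above the worktop, so its top is at 182 mm; it stands clear above all the jars on the tray
- sugar_jar: clear jar with grey lid standing loose in a compartment of the tray, 59 mm wide, 95 mm tall; origin at its underside
- shaker: small clear shaker with a grey domed cap, loose in a compartment of the tray, 44 mm wide, 90 mm tall; origin at its underside
- shot_glass: small glass, loose in a compartment of the tray, 47 mm wide, 58 mm tall; origin at its underside
- plain_jar: look-alike jar with a green label and red cap, without a dot, on the worktop, 46 mm wide, 109 mm tall; leave alone; origin at its underside
- cup: green-grey espresso cup on the worktop, 63x88x49 mm; leave alone; origin at its underside
- tamper: coffee tamper with a brown wooden handle on the worktop, 58 mm wide, 83 mm tall; leave alone; origin at its underside
There are look-alikes about, which are no part of the job. Leave any turquoise look-alike of the shaker alone.

How it is judged:
By the outcome, as a careful person would: the job done as asked, in the order asked, and still so for the second after the job is handed in, while the arm keeps its last pose, push and grip.
It also fails if it takes over 72 s, if anything falls off the work surface, if the arm or the gripper's body presses on something with over 40 N, if the wrist force passes 120 N, or if a joint passes its speed limit or range.

## Working session

There is one attempt and no reset: what is moved stays moved. The work goes in short steps, Python scripts to look and compute and a tool call to move; the robot and the scene stay as the last step left them, time stands still between calls to the robot, and variables do not carry over. Pictures are saved under pics/ and viewed, and the job is handed in when it is done.

Besides the shell and the picture viewer there is one more tool, called after "Call:" by a JSON object that holds its "method" and its "body", one argument or row to a line. send_rows: Moves the arm, as the interface text tells. Its arguments: {"type":"object","properties":{"rows":{"type":"array"},"grip_force":{"type":"number"}},"required":["rows"]}

```bash
mkdir -p pics; ls; python3 - <<'E'
from plant import bot, read_camera, calibration
import cv2,numpy as np
for n in ["scene","top","wrist"]:
    c=calibration(n)
    p,d=read_camera(n)
    cv2.imwrite(f"pics/{n}0.png",p[:,:,::-1]); np.savez(f"pics/{n}0.npz",p=p,d=d,K=c["intrinsics"],T=c["world_from_camera"])
    print(n,np.round(c["world_from_camera"],3).tolist())
print(bot.observe(), bot.tcp_to_grasp)
E
```

```text
pics
scene [[0.671, -0.412, 0.616, -0.37], [-0.741, -0.346, 0.575, -0.86], [-0.024, -0.843, -0.538, 0.92], [0.0, 0.0, 0.0, 1.0]]
top [[0.404, -0.781, 0.476, -0.097], [-0.915, -0.337, 0.223, -0.303], [-0.014, -0.526, -0.851, 1.264], [0.0, 0.0, 0.0, 1.0]]
wrist [[0.354, 0.886, 0.3, 0.11], [0.935, -0.335, -0.115, 0.52], [-0.001, 0.321, -0.947, 0.374], [0.0, 0.0, 0.0, 1.0]]
{'t': 0.15, 'joints': array([ 1.20697608e+00,  2.60519375e-01, -1.39069754e-01,  1.17272597e+00,
       -1.30623175e-05,  1.57079663e+00]), 'qvel': array([ 0.00049413, -0.00140635,  0.00417909,  0.00074648,  0.00076012,
       -0.00073767]), 'effort': array([ 7.00714772e-04, -4.06006193e+01,  2.54165840e+01,  1.26938013e-02,
        9.06770424e-05, -1.74921223e-05]), 'tool_pos': array([0.18667213, 0.49023912, 0.30326439]), 'tcp_rot': array([-0.58189557,  0.58251265,  0.40085601, -0.40173501]), 'contact_force': array([-0.5155457 ,  0.09654535,  0.50917886]), 'torque': array([ 0.02716911,  0.04131436, -0.03235323]), 'opening': 1.0008523479584248} 0.0539
```

View pics/scene0.png

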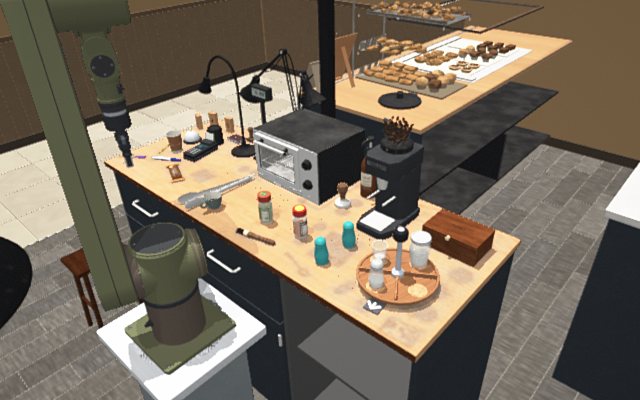

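View pics/top0.png

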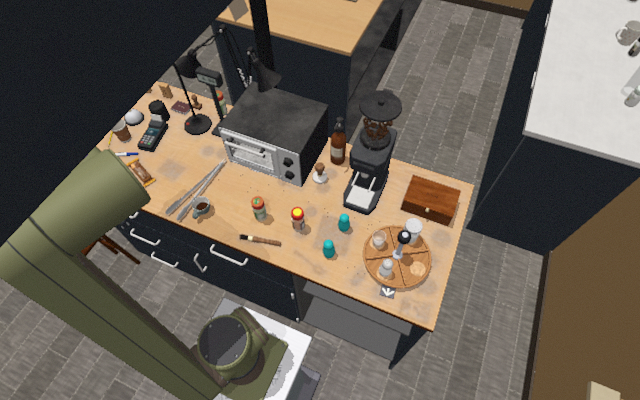

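View pics/wrist0.png

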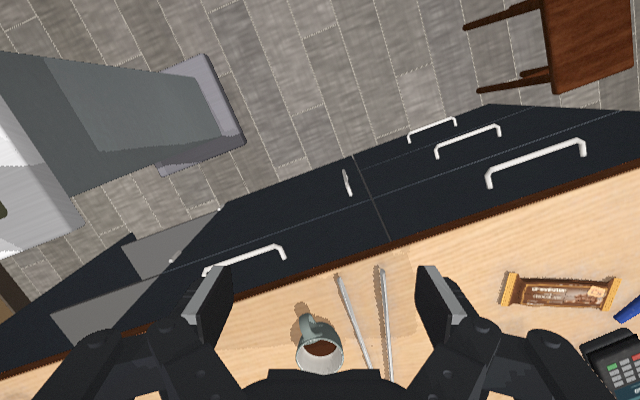

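The scene view shows the dotted jar near (300,220) and the carousel near (398,275). The top view has them at about (298,215) and (397,257). I'll enlarge both.

```bash
python3 - <<'E'
import cv2,numpy as np
a=cv2.imread("pics/top0.png")[170:310,240:445]; cv2.imwrite("pics/topc.png",cv2.resize(a,None,fx=3.9,fy=3.9,interpolation=cv2.INTER_CUBIC))
a=cv2.imread("pics/scene0.png")[180:330,240:450]; cv2.imwrite("pics/scenec.png",cv2.resize(a,None,fx=3.8,fy=3.8,interpolation=cv2.INTER_CUBIC))
E
```

```text
(no output)
```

View pics/topc.png

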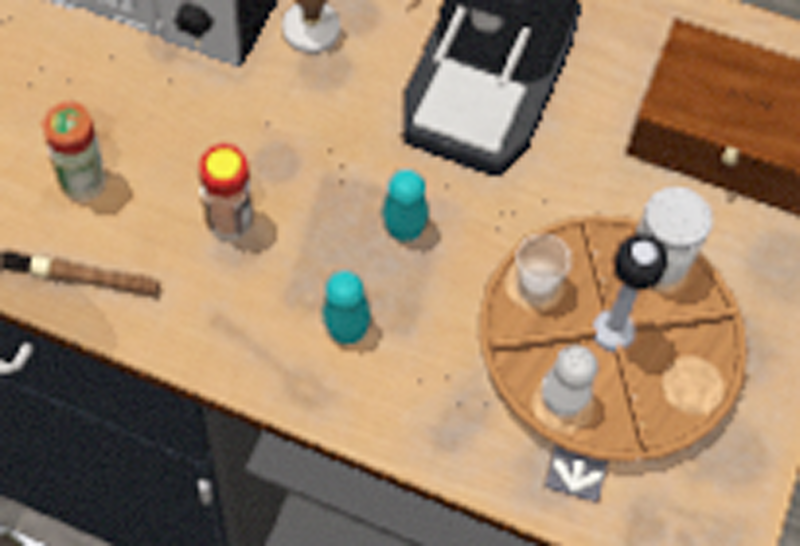

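View pics/scenec.png

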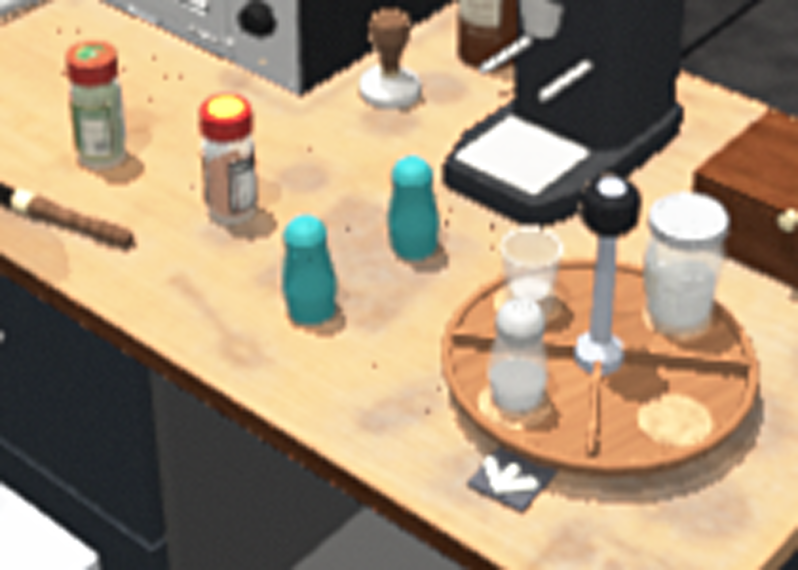

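Top crop: the yellow dot is at (224,164), the empty cork pad at (694,384), the knob at (640,262) and the arrow at about (576,478). The scene crop matches: dot (228,106), cork (675,419), knob (610,205).

```bash
cat > h.py <<'E'
import numpy as np,cv2
def ray(n,u,v,z):
    K,T=n; r=T[:3,:3]@np.linalg.solve(K,[u,v,1.]); o=T[:3,3]; return o+r*(z-o[2])/r[2]
def dep(n,d,u,v):
    K,T=n; return T[:3,:3]@(np.linalg.solve(K,[u,v,1.])*d)+T[:3,3]
def load(f):
    z=np.load(f); return z['p'],z['d'],(z['K'],z['T'])
def cloud(p,d,n):
    K,T=n; v,u=np.mgrid[:400,:640]; X=np.linalg.inv(K)@np.stack([u,v,np.ones_like(u)]).reshape(3,-1)*d.reshape(-1)
    return (T[:3,:3]@X).T+T[:3,3]
E
python3 - <<'E'
from h import *
np.set_printoptions(precision=4,suppress=True)
S={"top":(3.9,240,170,dict(dot=(224,164,.105),cork=(694,384,.026),knob=(640,262,.166),arrowtip=(577,494,.012),arrowmid=(575,475,.012),postbase=(613,332,.03))),
"scene":(3.8,240,180,dict(dot=(228,106,.105),cork=(675,419,.026),knob=(610,205,.166),arrowtip=(513,494,.012),postbase=(599,354,.03)))}
for k,(f,x,y,D) in S.items():
    p,d,n=load(f"pics/{k}0.npz")
    hsv=cv2.cvtColor(p,cv2.COLOR_RGB2HSV)
    for nm,(u,v,z) in D.items():
        U,V=u/f+x-.37,v/f+y-.37
        print(k,nm,ray(n,U,V,z),"depth",dep(n,d[int(round(V)),int(round(U))],U,V))
    m=(hsv[...,0]>22)&(hsv[...,0]<33)&(hsv[...,1]>180)&(hsv[...,2]>180)
    m[:180]=0;v,u=np.nonzero(m);k2=(u>280)&(u<320)&(v<235);print("dot px",u[k2].mean(),v[k2].mean(),k2.sum(),ray(n,u[k2].mean(),v[k2].mean(),.105))
    X=cloud(p,d,n);c=p.reshape(-1,3)
    # knob cloud
    s=(abs(X[:,2]-.182)<.012)&(np.hypot(X[:,0]-.49,X[:,1]+.35)<.5)
    q=X[(X[:,2]>.15)&(X[:,2]<.2)&(c.max(1)<90)]
    print(len(q))
E
```

```text
top dot [0.4861 0.0456 0.105 ] depth [0.4857 0.0454 0.1058]
top cork [ 0.4886 -0.3936  0.026 ] depth [ 0.4878 -0.3935  0.0277]
top knob [ 0.5052 -0.3152  0.166 ] depth [ 0.4958 -0.315   0.1831]
top arrowtip [ 0.3621 -0.3329  0.012 ] depth [ 0.3647 -0.3331  0.0048]
top arrowmid [ 0.3769 -0.3262  0.012 ] depth [ 0.3775 -0.3262  0.0104]
top postbase [ 0.5053 -0.3154  0.03  ] depth [ 0.497  -0.3152  0.0469]
dot px 296.05 211.4 20 [0.4857 0.0493 0.105 ]
977
scene dot [0.4896 0.0421 0.105 ] depth [0.4862 0.0386 0.1082]
scene cork [ 0.4892 -0.396   0.026 ] depth [ 0.4868 -0.3974  0.0286]
scene knob [ 0.5075 -0.3177  0.166 ] depth [ 0.4912 -0.3278  0.18  ]
scene arrowtip [ 0.3678 -0.3454  0.012 ] depth [ 0.3745 -0.3406  0.0037]
scene postbase [ 0.5076 -0.3184  0.03  ] depth [ 0.4942 -0.3266  0.0436]
dot px nan nan 0 [nan nan nan]
2482<stdin>:12: RuntimeWarning: Mean of empty slice.
  ret = ret.dtype.type(ret / rcount)
```

```bash
python3 - <<'E'
from h import *
from plant import bot
from scipy.spatial.transform import Rotation as R
np.set_printoptions(precision=4,suppress=True)
o=bot.observe();print(o['t'],R.from_quat(o['tcp_rot'],scalar_first=True).as_matrix())
p,d,n=load("pics/top0.npz")
for nm,u,v,z in [("plain",67,124,.109),("sh1",406,185,.09),("sh2",345,285,.09)]:
    print(nm,ray(n,u/3.9+240,v/3.9+170,z))
# knob & rim from clouds
for k in("top","scene"):
    p,d,n=load(f"pics/{k}0.npz");X=cloud(p,d,n);c=p.reshape(-1,3).astype(int)
    s=(np.hypot(X[:,0]-.505,X[:,1]+.316)<.04)&(X[:,2]>.155); q=X[s]
    print(k,len(q),"knob max z",q[:,2].max() if len(q) else 0)
    A=np.c_[2*q[:,:2],np.ones(len(q))]
    s=(np.hypot(X[:,0]-.505,X[:,1]+.316)<.3)&(X[:,2]>.22);print('tall near',X[s].min(0),X[s].max(0),s.sum()) if s.sum() else 0
    s=(X[:,0]>.3)&(X[:,0]<.75)&(abs(X[:,1])<.35)&(X[:,2]>.15);q=X[s];print('tall',[(round(a,2),round(q[(q[:,1]>a)&(q[:,1]<=a+.1),0].min(),3)) for a in np.arange(-.4,.3,.1) if ((q[:,1]>a)&(q[:,1]<=a+.1)).any()])
E
```

```text
0.15 [[ 0.3558 -0.0005 -0.9345]
 [ 0.9345 -0.0014  0.3558]
 [-0.0015 -1.     -0.    ]]
plain [0.4651 0.1882 0.109 ]
sh1 [ 0.5369 -0.1075  0.09  ]
sh2 [ 0.4266 -0.0961  0.09  ]
top 165 knob max z 0.18951441282903203
tall near [ 0.6568 -0.1808  0.2201] [ 0.77   -0.0684  0.4281] 1446
tall [(np.float64(-0.4), np.float64(0.484)), (np.float64(-0.3), np.float64(0.493)), (np.float64(-0.2), np.float64(0.657)), (np.float64(-0.1), np.float64(0.657)), (np.float64(0.1), np.float64(0.611)), (np.float64(0.2), np.float64(0.589))]
scene 216 knob max z 0.184524230400824
tall near [ 0.6535 -0.1874  0.22  ] [ 0.7745 -0.0724  0.4235] 1674
tall [(np.float64(-0.4), np.float64(0.483)), (np.float64(-0.3), np.float64(0.499)), (np.float64(-0.2), np.float64(0.653)), (np.float64(-0.1), np.float64(0.657)), (np.float64(-0.0), np.float64(0.629)), (np.float64(0.1), np.float64(0.611)), (np.float64(0.2), np.float64(0.587))]
```

Call:
{"method": "send_rows", "body": {
  "rows": [
    [[0,0,0.35,5,-7,1,0],[0,0,0.35,11,-14,2,0],[0,0,0.35,11,-14,2,0],[0,0,0.35,11,-14,2,0],[0,0,0.35,11,-14,2,0]]
  ]
}}

```text
t: 0.57
tool_pos: [0.298, 0.3473, 0.3235]
tcp_rot: [-0.503, 0.505, 0.496, -0.497]
contact_force: [0.2, -0.7, -0.1]
opening: 0.999
```

```bash
cat >> h.py <<'E'
def st():
    from plant import bot
    from scipy.spatial.transform import Rotation as R
    np.set_printoptions(precision=4,suppress=True)
    o=bot.observe(); M=R.from_quat(o['tcp_rot'],scalar_first=True).as_matrix()
    print('t',o['t'],'q',o['joints'],'tcp',o['tool_pos'],'F',o['contact_force'],'op',o['opening'])
    print('x',M[:,0],'y',M[:,1],'grasp',o['tool_pos']+bot.tcp_to_grasp*M[:,1],'yaw',np.degrees(np.arctan2(M[1,0],M[0,0])))
    return o,M
E
python3 -c "from h import *;st()"
```

```text
t 0.5667 q [ 0.863   0.1375 -0.2451  1.1901 -0.0026  0.8784] tcp [0.298  0.3473 0.3235] F [ 0.2077 -0.6684 -0.0775] op 0.9985168947600841
x [ 0.0154  0.9999 -0.0032] y [ 0.0007 -0.0032 -1.    ] grasp [0.2981 0.3471 0.2696] yaw 89.1188142099452
```

Call:
{"method": "send_rows", "body": {
  "rows": [
    [[0,0,0.3,5,-8,0,0],[0,0,0.6,10,-16,0,0],[0,0,0.9,14,-24,0,0],[0,0,1.1,17,-28,-2,0],[0,0,1.39,18.9,-30.3,-4,0],[0,0,1.39,18.9,-30.3,-4,0],[0,0,1.39,18.9,-30.3,-4,0],[0,0,1.39,18.9,-30.3,-4,0],[0,0,1.39,18.9,-30.3,-4,0],[0,0,1.39,18.9,-30.3,-4,0],[0,0,1.39,18.9,-30.3,-4,0],[0,0,1.39,18.9,-30.3,-4,0]]
  ]
}}

```text
t: 1.57
tool_pos: [0.4879, 0.0418, 0.2824]
tcp_rot: [0.092, -0.094, -0.701, 0.701]
contact_force: [0.4, 0.7, -0.9]
opening: 1.0
```

```bash
cat >> h.py <<'E'
def snap(n,f):
    from plant import read_camera, calibration
    c=calibration(n);p,d=read_camera(n);cv2.imwrite(f"pics/{f}.png",p[:,:,::-1]);np.savez(f"pics/{f}.npz",p=p,d=d,K=c["intrinsics"],T=c["world_from_camera"])
E
python3 -c "
from h import *;st();snap('wrist','w1')"
```

```text
t 1.5667 q [ 0.0859  0.2095 -0.2636  1.0958 -0.0009 -1.2209] tcp [0.4879 0.0418 0.2824] F [ 0.3844  0.7494 -0.9337] op 0.9997599003600658
x [-0.9653  0.261  -0.0021] y [ 0.002  -0.0008 -1.    ] grasp [0.4881 0.0417 0.2285] yaw 164.86992711809947
```

View pics/w1.png

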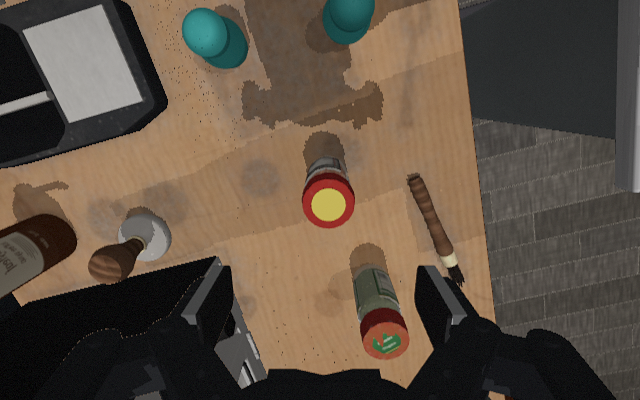

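The wrist view shows the yellow dot at (328,205), with the plain jar (385,340) below it in the image.

```bash
python3 - <<'E'
from h import *
np.set_printoptions(precision=4,suppress=True)
p,d,n=load("pics/w1.npz");hsv=cv2.cvtColor(p,cv2.COLOR_RGB2HSV)
m=(hsv[...,0]>22)&(hsv[...,0]<35)&(hsv[...,1]>120)&(hsv[...,2]>150);m=m.astype(np.uint8)
k,l,s,c=cv2.connectedComponentsWithStats(m)
i=1+np.argmax(s[1:,4]);print(s[i],c[i],ray(n,*c[i],.105),dep(n,d[int(c[i][1]),int(c[i][0])],*c[i]))
print('plain',ray(n,385,335,.109)); print(n[1])
E
```

```text
[312 189  33  32 851] [328.0576 204.1575] [0.4855 0.0456 0.105 ] [0.4853 0.0447 0.1077]
plain [0.4667 0.1832 0.109 ]
[[-0.9658  0.2447  0.0857  0.4664]
 [ 0.2593  0.9149  0.3095 -0.0373]
 [-0.0026  0.3211 -0.947   0.3528]
 [ 0.      0.      0.      1.    ]]
```

Call:
{"method": "send_rows", "body": {
  "rows": [
    [[0,0,0,-0.2,0.35,-3,0],[0,0,0,-0.2,0.35,-6,0],[0,0,0,-0.2,0.35,-9,0],[0,0,0,-0.2,0.35,-11.5,0],[0,0,0,-0.2,0.35,-13.5,0],[0,0,0,-0.2,0.35,-14.6,0],[0,0,0,-0.2,0.35,-14.6,0],[0,0,0,-0.2,0.35,-14.6,0]]
  ]
}}

```text
t: 2.28
tool_pos: [0.4847, 0.0465, 0.1363]
tcp_rot: [0.092, -0.092, -0.701, 0.701]
contact_force: [0.9, -1.2, -0.0]
opening: 1.001
```

Call:
{"method": "send_rows", "body": {
  "rows": [
    [[0,0,0,0,0,0,255],[0,0,0,0,0,0,255],[0,0,0,0,0,0,255],[0,0,0,0,0,0,255],[0,0,0,0,0,0,255],[0,0,0,0,0,0,255],[0,0,0,0,0,0,255],[0,0,0,0,0,0,255],[0,0,0,0,0,0,255],[0,0,0,0,0,0,255],[0,0,0,0,0,0,255]]
  ],
  "grip_force": 40
}}

```text
t: 3.2
tool_pos: [0.4854, 0.0466, 0.1373]
tcp_rot: [-0.091, 0.092, 0.701, -0.701]
contact_force: [0.0, -0.3, 6.4]
opening: 0.498
```

```bash
python3 -c "
from h import *;st();snap('wrist','w2')"
```

```text
t 3.2 q [ 0.0958  0.333  -0.5114  0.7244 -0.0002 -1.2149] tcp [0.4854 0.0466 0.1373] F [ 0.0235 -0.2924  6.4032] op 0.497731677484521
x [-0.9664  0.2572 -0.0019] y [ 0.002  0.    -1.   ] grasp [0.4856 0.0466 0.0834] yaw 165.09480186313476
```

View pics/w2.png

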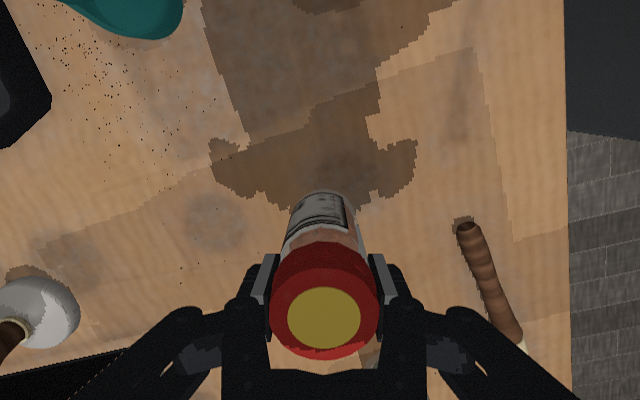

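Call:
{"method": "send_rows", "body": {
  "rows": [
    [[0,0,0,0,0,0.7,255],[0,0,0,0,0,2,255],[0,0,0,0,0,4,255],[0,0,0,-0.5,-0.5,7,255],[0,0,0,-1.5,-1,10,255],[0,0,0,-3,-2,13,255],[0,0,0,-4.5,-3,16,255],[0,0,0,-6,-4,19,255],[0,0,0,-7,-4,21,255],[0,0,0,-7.5,-4,22,255],[0,0,0,-7.5,-4,22,255]]
  ],
  "grip_force": 60
}}

```text
t: 4.17
tool_pos: [0.4103, 0.0064, 0.3604]
tcp_rot: [-0.089, 0.094, 0.701, -0.701]
contact_force: [0.9, -0.1, -1.1]
opening: 0.495
```

```bash
python3 -c "
from h import *;st();snap('wrist','w3')"
```

```text
t 4.1667 q [ 0.0156  0.0373 -0.2622  1.2643 -0.     -1.2945] tcp [0.4103 0.0064 0.3604] F [ 0.9422 -0.0685 -1.081 ] op 0.4950260366530478
x [-0.9662  0.2578 -0.0068] y [ 0.007   0.0001 -1.    ] grasp [0.4106 0.0064 0.3065] yaw 165.06163268871958
```

View pics/w3.png

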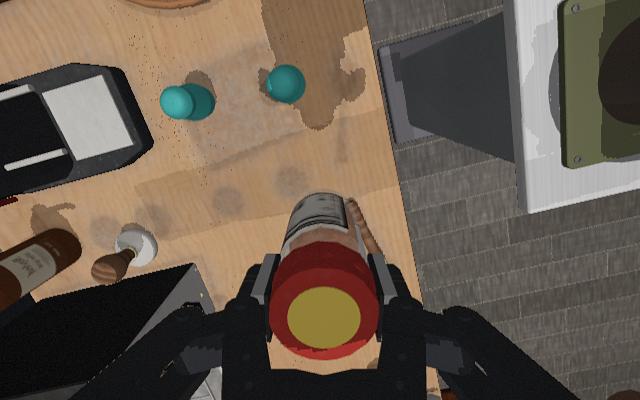

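The jar is held, with the dot still at (323,318) in the wrist view, so it hasn't slipped. Next I'll tip it about 45°.

Call:
{"method": "send_rows", "body": {
  "rows": [
    [[-0.02,-0.09,0,0,0,0,255],[-0.04,-0.17,0,0,0,0,255],[-0.07,-0.26,0,0,0,0,255],[-0.09,-0.34,0,0,0,0,255],[-0.11,-0.43,0,0,0,0,255],[-0.14,-0.52,0,0,0,0,255],[-0.16,-0.6,0,0,0,0,255],[-0.18,-0.68,0,0,0,0,255],[-0.2,-0.76,0,0,0,0,255],[-0.2,-0.76,0,0,0,0,255],[-0.2,-0.76,0,0,0,0,255],[-0.2,-0.76,0,0,0,0,255]]
  ]
}}

```text
t: 5.22
tool_pos: [0.4109, 0.0067, 0.3587]
tcp_rot: [-0.185, -0.354, -0.613, 0.681]
contact_force: [-0.3, 0.0, -0.5]
opening: 0.497
```

```bash
python3 -c "
from h import *;o,M=st();print('tilt',np.degrees(np.arccos(-M[2,1])));snap('scene','s4');snap('wrist','w4')
a=cv2.imread('pics/s4.png')[120:320,200:440];b=cv2.imread('pics/w4.png')
cv2.imwrite('pics/c4.png',np.hstack([cv2.resize(a,(400,333)),cv2.resize(b,(400,333))]))"
```

```text
t 5.2167 q [ 0.2091 -0.3701 -0.8485  0.3593 -0.3234 -1.2273] tcp [0.4109 0.0067 0.3587] F [-0.3414  0.0251 -0.4827] op 0.4972008855137033
x [-0.6807  0.182  -0.7096] y [ 0.6866 -0.1792 -0.7046] grasp [ 0.4479 -0.003   0.3207] yaw 165.0275191730527
tilt 45.203464981277186
```

View pics/c4.png

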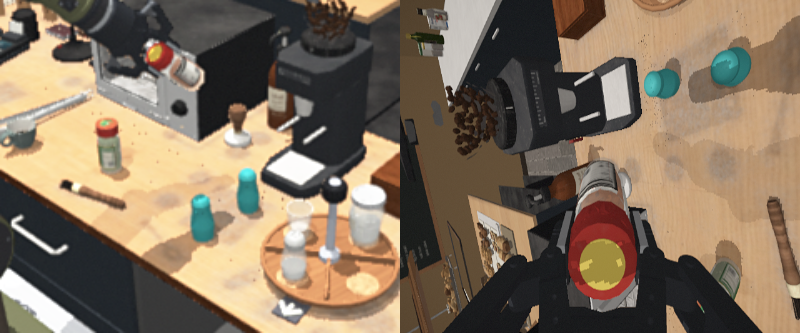

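The tool is tilted 45.2° and the jar sits firm with its cap on. I'll hold briefly, then level it.

Call:
{"method": "send_rows", "body": {
  "rows": [
    [[0,0,0,0,0,0,255],[0,0,0,0,0,0,255],[0,0,0,0,0,0,255],[0.04,0.17,0,0,0,0,255],[0.07,0.26,0,0,0,0,255],[0.11,0.43,0,0,0,0,255],[0.14,0.52,0,0,0,0,255],[0.16,0.6,0,0,0,0,255],[0.18,0.68,0,0,0,0,255],[0.2,0.763,0,0,0,0,255],[0.2,0.763,0,0,0,0,255],[0.2,0.763,0,0,0,0,255]]
  ]
}}

```text
t: 6.32
tool_pos: [0.4133, 0.0063, 0.3593]
tcp_rot: [-0.091, 0.093, 0.701, -0.701]
contact_force: [-0.1, -0.6, -1.7]
opening: 0.499
```

```bash
python3 -c "
from h import *;o,M=st();print('tilt',np.degrees(np.arccos(-M[2,1])))"
```

```text
t 6.3167 q [ 0.0154  0.0455 -0.2563  1.2661 -0.0004 -1.2937] tcp [0.4133 0.0063 0.3593] F [-0.1406 -0.5806 -1.6829] op 0.4990130286116297
x [-0.9659  0.2587 -0.003 ] y [ 0.003  -0.0003 -1.    ] grasp [0.4134 0.0062 0.3054] yaw 165.00616184809203
tilt 0.1719480915068621
```

Call:
{"method": "send_rows", "body": {
  "rows": [
    [[0,0,0,1,-3,1,255],[0,0,0.03,3,-6,2,255],[0,0,0.06,5,-9,3,255],[0,0,0.06,6,-12,4,255],[0,0,0.06,7,-15,4,255],[0,0,0.06,7,-18,4,255],[0,0,0.06,7,-21,4,255],[0,0,0.06,7,-22.6,4,255],[0,0,0.06,7,-22.6,4,255],[0,0,0.06,7,-22.6,4,255]]
  ]
}}

```text
t: 7.15
tool_pos: [0.4825, -0.2198, 0.3997]
tcp_rot: [0.07, -0.073, -0.703, 0.704]
contact_force: [-0.5, 0.4, -1.1]
opening: 0.497
```

```bash
python3 -c "
from h import *;st();snap('wrist','w5')"
```

```text
t 7.15 q [-0.428   0.2457  0.09    1.4105  0.0012 -1.7957] tcp [ 0.4825 -0.2198  0.3997] F [-0.4673  0.4433 -1.0581] op 0.49726336676514243
x [-0.9794  0.2017 -0.0047] y [ 0.0046 -0.0008 -1.    ] grasp [ 0.4828 -0.2199  0.3458] yaw 168.36202146469873
```

View pics/w5.png

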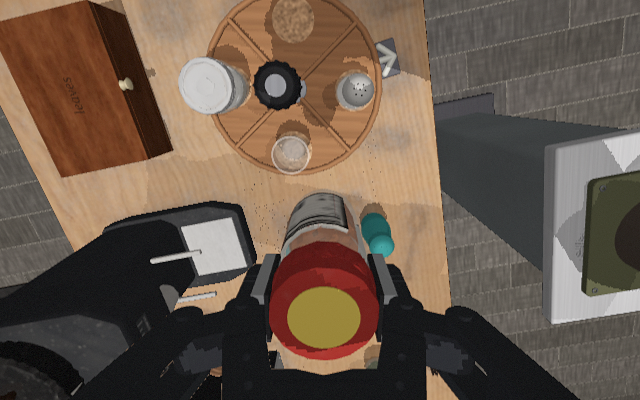

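This view shows the cork at about (293,18), the knob at (277,85) and the arrow at (388,60). I'll enlarge it.

```bash
python3 -c "
import cv2
a=cv2.imread('pics/w5.png')[0:180,190:420];cv2.imwrite('pics/w5c.png',cv2.resize(a,None,fx=3.3,fy=3.3,interpolation=cv2.INTER_CUBIC))"
```

```text
(no output)
```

View pics/w5c.png

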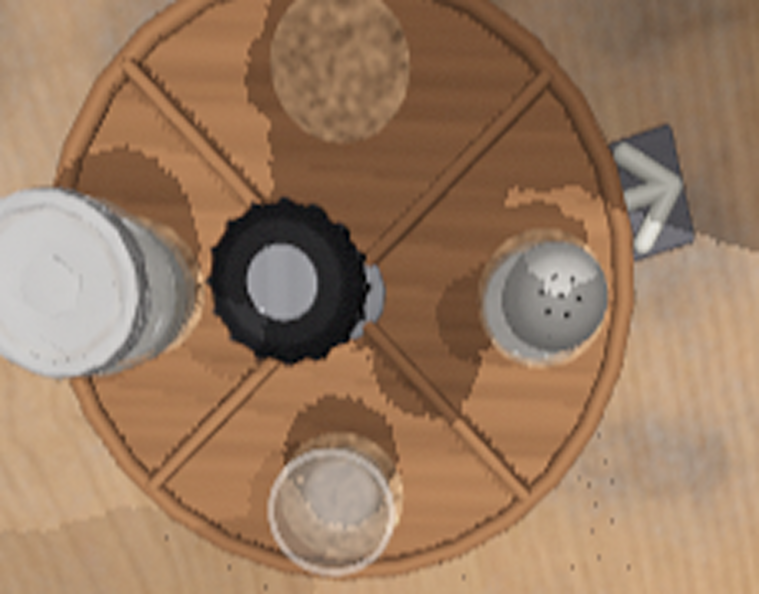

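```bash
python3 - <<'E'
from h import *
np.set_printoptions(precision=4,suppress=True)
p,d,n=load("pics/w5.npz")
P={k:ray(n,u/3.3+190-.35,v/3.3-.35,z) for k,(u,v,z) in dict(cork=(340,68,.026),d1=(130,65,.04),d2=(548,75,.04),d3=(525,495,.04),d4=(155,482,.04),tip=(682,185,.012),a1=(622,150,.012),a2=(645,245,.012),knob=(282,281,.182),kedge=(291,281,.182),am=(632,197,.012)).items()}
for k,v in P.items(): print(k,v)
A=np.array([P['d1'],P['d2'],P['d3'],P['d4']])[:,:2]
def inter(a,b,c,e):
    t=np.linalg.solve(np.c_[b-a,-(e-c)],c-a);return a+t[0]*(b-a)
ax=inter(A[0],A[2],A[1],A[3]);print('axis',ax,A.mean(0),np.linalg.norm(A-ax,axis=1))
deg=lambda v:np.degrees(np.arctan2(v[1],v[0]))
for nm,c in(('div',ax),('knob',P['knob'][:2])):
    print(nm,'cork ang',deg(P['cork'][:2]-c),np.linalg.norm(P['cork'][:2]-c),'tip',deg(P['tip'][:2]-c),np.linalg.norm(P['tip'][:2]-c),'am',deg(P['am'][:2]-c))
print('dividers',[deg(a-ax) for a in A])
E
```

```text
cork [ 0.4879 -0.3927  0.026 ]
d1 [ 0.5612 -0.406   0.04  ]
d2 [ 0.4141 -0.3725  0.04  ]
d3 [ 0.4488 -0.2249  0.04  ]
d4 [ 0.5952 -0.2601  0.04  ]
tip [ 0.3653 -0.3285  0.012 ]
a1 [ 0.3867 -0.3457  0.012 ]
a2 [ 0.3827 -0.3095  0.012 ]
knob [ 0.5058 -0.3162  0.182 ]
kedge [ 0.5035 -0.3157  0.182 ]
am [ 0.3853 -0.3282  0.012 ]
axis [ 0.5053 -0.3159] [ 0.5048 -0.3159] [0.106  0.1073 0.1071 0.1058]
div cork ang -102.75236188626458 0.07877023057567717 tip -174.85114803434246 0.14055435339091557 am -174.1639667268224
knob cork ang -103.15780695076138 0.07863983872819814 tip -174.97179833805146 0.14104351965272355 am -174.3072618809688
dividers [np.float64(-58.16256404870312), np.float64(-148.15169842812156), np.float64(121.83743595129687), np.float64(31.848301571878416)]
```

```bash
python3 - <<'E'
from h import *
np.set_printoptions(precision=4,suppress=True)
for f,tcp in(("w5",[.4825,-.2198,.3997]),("w2",[.4854,.0466,.1373])):
    p,d,n=load(f"pics/{f}.npz");hsv=cv2.cvtColor(p,cv2.COLOR_RGB2HSV)
    m=((hsv[...,0]>22)&(hsv[...,0]<35)&(hsv[...,1]>120)&(hsv[...,2]>120)).astype(np.uint8)
    k,l,s,c=cv2.connectedComponentsWithStats(m);i=1+np.argmax(s[1:,4])
    q=ray(n,*c[i],tcp[2]-.0323);print(s[i],c[i],q-tcp)
E
```

```text
[ 287  287   73   61 3462] [323.4044 316.8902] [ 0.     -0.0008 -0.0323]
[ 288  288   72   60 3421] [323.461  317.3654] [-0.0001 -0.0005 -0.0323]
```

Call:
{"method": "send_rows", "body": {
  "rows": [
    [[0,0,-0.02,0.2,-3,0,255],[0,0,-0.02,0.3,-6,0,255],[0,0,-0.02,0.45,-9,0,255],[0,0,-0.02,0.45,-12,0,255],[0,0,-0.02,0.45,-15,0,255],[0,0,-0.02,0.45,-17.35,0,255],[0,0,-0.02,0.45,-17.35,-1,255],[0,0,-0.02,0.45,-17.35,-4,255],[0,0,-0.02,0.45,-17.35,-7,255],[0,0,-0.02,0.45,-17.35,-10,255],[0,0,-0.02,0.45,-17.35,-12,255],[0,0,-0.02,0.45,-17.35,-12,255]]
  ]
}}

```text
t: 8.2
tool_pos: [0.4854, -0.3891, 0.2751]
tcp_rot: [-0.079, 0.077, 0.705, -0.701]
contact_force: [-0.6, 0.7, -1.5]
opening: 0.497
```

```bash
python3 -c "
from h import *;st();snap('scene','s6');snap('top','t6')
a=cv2.imread('pics/s6.png')[170:330,320:480];b=cv2.imread('pics/t6.png')[170:330,320:480]
cv2.imwrite('pics/c6.png',cv2.resize(np.hstack([a,b]),(800,400),interpolation=cv2.INTER_CUBIC))"
```

```text
t 8.2 q [-0.6767  0.4431  0.0632  1.1959  0.0026 -2.0277] tcp [ 0.4854 -0.3891  0.2751] F [-0.5536  0.7088 -1.4592] op 0.49687655154533455
x [-0.9759  0.218   0.0034] y [-0.0023  0.0052 -1.    ] grasp [ 0.4853 -0.3888  0.2212] yaw 167.40814343237267
```

View pics/c6.png

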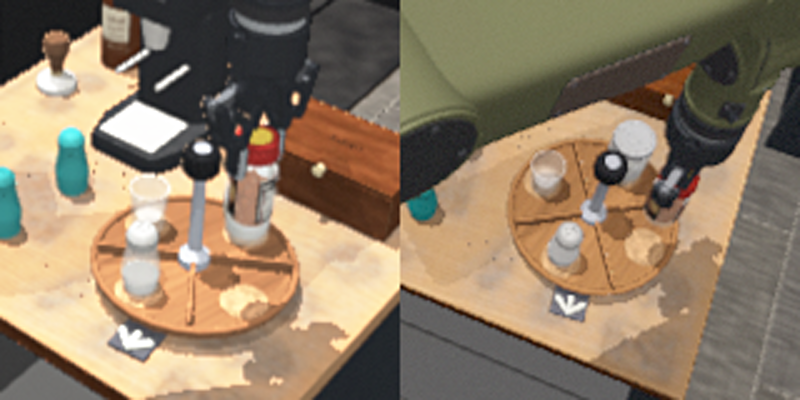

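The jar is above the empty pocket and clear of everything. I'll keep lowering.

Call:
{"method": "send_rows", "body": {
  "rows": [
    [[0,0,0,0.16,-0.45,-2,255],[0,0,0,0.16,-0.45,-4,255],[0,0,0,0.16,-0.45,-6,255],[0,0,0,0.16,-0.45,-8,255],[0,0,0,0.16,-0.45,-9.3,255],[0,0,0,0.16,-0.45,-9.5,255],[0,0,0,0.16,-0.45,-9.5,255],[0,0,0,0.16,-0.45,-9.5,255],[0,0,0,0.16,-0.45,-9.5,255]]
  ]
}}

```text
t: 9.05
tool_pos: [0.49, -0.3962, 0.1874]
tcp_rot: [0.075, -0.08, -0.702, 0.703]
contact_force: [0.2, 0.6, 0.5]
opening: 0.501
```

```bash
python3 -c "
from h import *;st()"
```

```text
t 9.05 q [-0.6809  0.499  -0.0793  0.9856  0.0025 -2.0319] tcp [ 0.49   -0.3962  0.1874] F [0.1797 0.5894 0.4983] op 0.5007813528378082
x [-0.9759  0.2181 -0.0073] y [ 0.0069 -0.0024 -1.    ] grasp [ 0.4904 -0.3964  0.1335] yaw 167.40214178220188
```

Call:
{"method": "send_rows", "body": {
  "rows": [
    [[0.0024,0.007,0,-0.3,0.25,-0.5,255],[0.0024,0.007,0,-0.3,0.25,-1,255],[0.0024,0.007,0,-0.3,0.25,-1.4,255],[0.0024,0.007,0,-0.3,0.25,-1.7,255],[0.0024,0.007,0,-0.3,0.25,-1.7,255],[0.0024,0.007,0,-0.3,0.25,-1.7,255]]
  ]
}}

```text
t: 9.55
tool_pos: [0.4868, -0.3936, 0.1699]
tcp_rot: [-0.078, 0.077, 0.703, -0.703]
contact_force: [-0.1, 0.5, -0.9]
opening: 0.498
```

```bash
python3 -c "
from h import *;st()"
```

```text
t 9.55 q [-0.6799  0.5102 -0.1089  0.9526 -0.0001 -2.0308] tcp [ 0.4868 -0.3936  0.1699] F [-0.1485  0.4701 -0.9499] op 0.4978320597458365
x [-0.9759  0.2181  0.001 ] y [-0.0009  0.0006 -1.    ] grasp [ 0.4867 -0.3936  0.116 ] yaw 167.40026549575217
```

Position and tilt are good. I'll lower the last 6 mm gently and feel for contact.

Call:
{"method": "send_rows", "body": {
  "rows": [
    [[0,0,0,0,0,-0.2,255],[0,0,0,0,0,-0.4,255],[0,0,0,0,0,-0.55,255],[0,0,0,0,0,-0.6,255],[0,0,0,0,0,-0.6,255]]
  ]
}}

```text
t: 9.97
tool_pos: [0.4867, -0.3935, 0.1637]
tcp_rot: [-0.078, 0.077, 0.703, -0.703]
contact_force: [0.4, -0.5, -1.1]
opening: 0.497
```

```bash
python3 -c "
from h import *;st()"
```

```text
t 9.9667 q [-0.6799  0.5152 -0.1178  0.9392 -0.0001 -2.0308] tcp [ 0.4867 -0.3935  0.1637] F [ 0.4073 -0.471  -1.0803] op 0.49665811825026007
x [-0.9759  0.2182  0.0013] y [-0.0012  0.0008 -1.    ] grasp [ 0.4866 -0.3935  0.1098] yaw 167.39784203542592
```

Call:
{"method": "send_rows", "body": {
  "rows": [
    [[0,0,0,0,0,-0.1,255],[0,0,0,0,0,-0.1,255],[0,0,0,0,0,-0.1,255]]
  ]
}}

```text
t: 10.22
tool_pos: [0.4871, -0.3938, 0.1634]
tcp_rot: [-0.078, 0.078, 0.703, -0.703]
contact_force: [-0.2, 0.1, 4.1]
opening: 0.492
```

Call:
{"method": "send_rows", "body": {
  "rows": [
    [[0,0,0,0,0,-0.1,255],[0,0,0,0,0,-0.1,255],[0,0,0,0,0,-0.1,255]]
  ]
}}

```text
t: 10.47
tool_pos: [0.4876, -0.394, 0.1635]
tcp_rot: [0.077, -0.078, -0.703, 0.703]
contact_force: [0.1, 0.4, 5.0]
opening: 0.5
```

```bash
python3 -c "
from h import *;st()"
```

```text
t 10.4667 q [-0.6797  0.5151 -0.1187  0.9353  0.0002 -2.0308] tcp [ 0.4876 -0.394   0.1635] F [0.103  0.4101 4.999 ] op 0.5001224170797881
x [-0.976   0.218  -0.0017] y [ 0.0015 -0.0009 -1.    ] grasp [ 0.4876 -0.394   0.1096] yaw 167.40998244697258
```

Contact is about 5 N at the expected height. I'll release partway, then rise.

Call:
{"method": "send_rows", "body": {
  "rows": [
    [[0,0,0,0,0,0,60],[0,0,0,0,0,0,60],[0,0,0,0,0,0,60],[0,0,0,0,0,0,60],[0,0,0,0,0,0,60]]
  ]
}}

```text
t: 10.88
tool_pos: [0.4874, -0.3939, 0.1631]
tcp_rot: [0.077, -0.078, -0.703, 0.703]
contact_force: [-0.1, 0.5, -0.1]
opening: 0.763
```

```bash
python3 -c "
from h import *;st()"
```

```text
t 10.8833 q [-0.6798  0.5154 -0.119   0.9352  0.0002 -2.0308] tcp [ 0.4874 -0.3939  0.1631] F [-0.1067  0.526  -0.0621] op 0.7633691514046268
x [-0.976   0.218  -0.0011] y [ 0.001  -0.0006 -1.    ] grasp [ 0.4875 -0.3939  0.1092] yaw 167.40932547408903
```

Call:
{"method": "send_rows", "body": {
  "rows": [
    [[0,0,0,0,0,1,60],[0,0,0,0,0,3,60],[0,0,0,0,0,6,60],[0,0,0,0,0,9,60],[0,0,0,0,0,12,60],[0,0,0,0,0,15,40],[0,0,0.1,0.5,3,17,0],[0,0,0.2,1,6,18,0],[0,0,0.3,1.75,7.8,18,0],[0,0,0.307,1.75,7.8,18,0],[0,0,0.307,1.75,7.8,18,0],[0,0,0.307,1.75,7.8,18,0]]
  ]
}}

```text
t: 11.88
tool_pos: [0.5047, -0.3162, 0.3432]
tcp_rot: [-0.031, 0.03, -0.706, 0.707]
contact_force: [0.4, -0.9, -0.1]
opening: 1.002
```

```bash
python3 -c "
from h import *;st();snap('wrist','w7');snap('top','t7');b=cv2.imread('pics/t7.png')[180:310,330:470]
cv2.imwrite('pics/t7c.png',cv2.resize(b,None,fx=4,fy=4,interpolation=cv2.INTER_CUBIC))"
```

```text
t 11.8833 q [-0.5596  0.3719  0.1272  1.325  -0.0002 -2.2164] tcp [ 0.5047 -0.3162  0.3432] F [ 0.3925 -0.8873 -0.0729] op 1.0021300603981065
x [-0.9963 -0.0859 -0.0008] y [ 0.0008 -0.0008 -1.    ] grasp [ 0.5048 -0.3162  0.2893] yaw -175.06960219378695
```

View pics/w7.png

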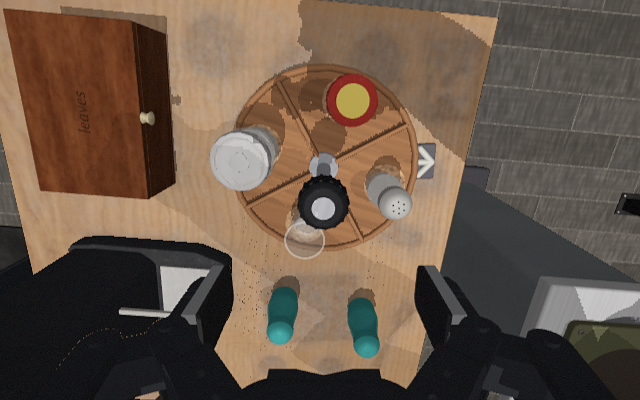

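View pics/t7c.png

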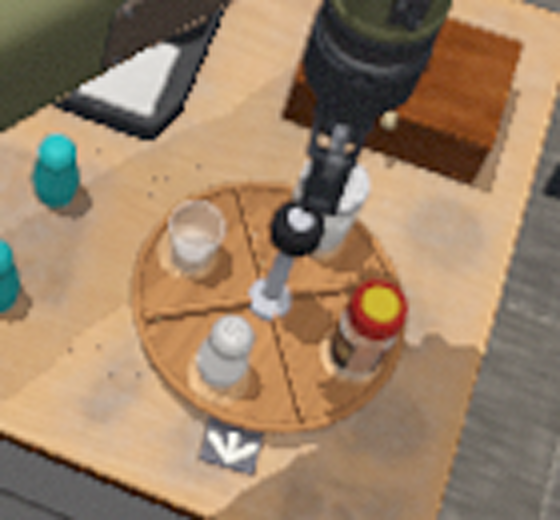

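The jar stands upright in its pocket: dot (353,100), knob disc (323,208), arrow tip about (433,160). Measuring the angle now.

```bash
python3 - <<'E'
from h import *
np.set_printoptions(precision=4,suppress=True)
p,d,n=load("pics/w7.npz");hsv=cv2.cvtColor(p,cv2.COLOR_RGB2HSV)
m=((hsv[...,0]>22)&(hsv[...,0]<35)&(hsv[...,1]>120)&(hsv[...,2]>120)).astype(np.uint8);m[:, :300]=0
k,l,s,c=cv2.connectedComponentsWithStats(m);i=1+np.argmax(s[1:,4])
print(c[i],s[i],ray(n,*c[i],.131),dep(n,d[100,353],*c[i]));print('knob',ray(n,323,208,.182))
a=cv2.imread('pics/w7.png')[135:190,400:445];cv2.imwrite('pics/w7c.png',cv2.resize(a,None,fx=10,fy=10,interpolation=cv2.INTER_CUBIC))
E
```

```text
[352.3899 100.3552] [336  84  33  34 867] [ 0.4878 -0.3956  0.131 ] [ 0.4877 -0.3956  0.1307]
knob [ 0.5054 -0.3157  0.182 ]
```

View pics/w7c.png

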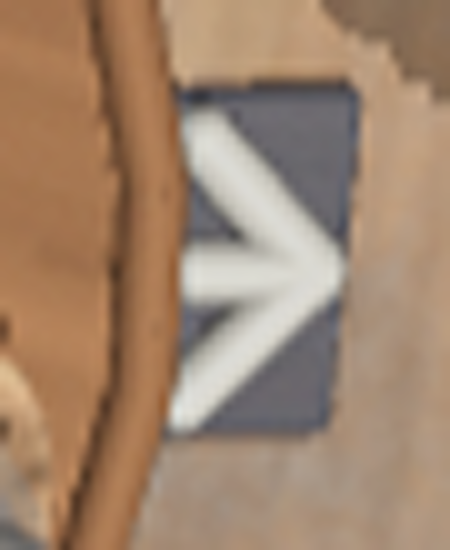

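```bash
python3 - <<'E'
from h import *
p,d,n=load("pics/w7.npz");ax=np.array([.5053,-.3158]);deg=lambda v:np.degrees(np.arctan2(v[1],v[0]))
for u,v in[(434,161.7),(418.5,162.2),(427,161.9)]:
    q=ray(n,u,v,.012);print(q,deg(q[:2]-ax),np.linalg.norm(q[:2]-ax))
print('jar',deg(np.array([.4878,-.3956])-ax),deg(np.array([.4875,-.3945])-ax))
E
```

```text
[ 0.36570361 -0.33000428  0.012     ] -174.1900082691734 0.14031718978491278
[ 0.3851895  -0.32763783  0.012     ] -174.371232329358 0.12069244630246721
[ 0.37450723 -0.32896864  0.012     ] -174.25065107981726 0.1314540261549751
jar -102.36906152592549 -102.74446495479195
```

Call:
{"method": "send_rows", "body": {
  "rows": [
    [[0,0,0,0.05,0.03,-2,0],[0,0,0,0.05,0.03,-4,0],[0,0,0,0.05,0.03,-6,0],[0,0,0,0.05,0.03,-8,0],[0,0,0,0.05,0.03,-10,0],[0,0,0,0.05,0.03,-11.3,0],[0,0,0,0.05,0.03,-12.1,0],[0,0,0,0.05,0.03,-12.1,0],[0,0,0,0.05,0.03,-12.1,0],[0,0,0,0.05,0.03,-12.1,0]]
  ]
}}

```text
t: 12.82
tool_pos: [0.5054, -0.317, 0.2226]
tcp_rot: [-0.031, 0.029, -0.706, 0.707]
contact_force: [-0.6, 0.3, 0.3]
opening: 1.004
```

```bash
python3 -c "
from h import *;st()"
```

```text
t 12.8167 q [-0.5602  0.4231 -0.1104  1.0354  0.     -2.2157] tcp [ 0.5054 -0.317   0.2226] F [-0.5566  0.2859  0.295 ] op 1.0036127624434714
x [-0.9964 -0.0846 -0.0015] y [ 0.0016 -0.001  -1.    ] grasp [ 0.5055 -0.3171  0.1687] yaw -175.14703710415895
```

Now I'll close on the knob, correcting y by 1 mm.

Call:
{"method": "send_rows", "body": {
  "rows": [
    [[0,0,0,0,0.12,0,80],[0,0,0,0,0.12,0,120],[0,0,0,0,0.12,0,255],[0,0,0,0,0.12,0,255],[0,0,0,0,0.12,0,255],[0,0,0,0,0.12,0,255],[0,0,0,0,0.12,0,255],[0,0,0,0,0.12,0,255],[0,0,0,0,0.12,0,255],[0,0,0,0,0.12,0,255]]
  ],
  "grip_force": 50
}}

```text
t: 13.65
tool_pos: [0.5053, -0.316, 0.2236]
tcp_rot: [-0.031, 0.029, -0.706, 0.707]
contact_force: [-2.6, 0.8, 5.9]
opening: 0.446
```

```bash
python3 -c "
from h import *;st();snap('wrist','w8')"
```

```text
t 13.65 q [-0.5586  0.4209 -0.1114  1.0358 -0.0006 -2.214 ] tcp [ 0.5053 -0.316   0.2236] F [-2.5548  0.8304  5.8808] op 0.4455401746897497
x [-0.9964 -0.0845 -0.0018] y [ 0.002 -0.002 -1.   ] grasp [ 0.5054 -0.3161  0.1697] yaw -175.1524165092344
```

View pics/w8.png

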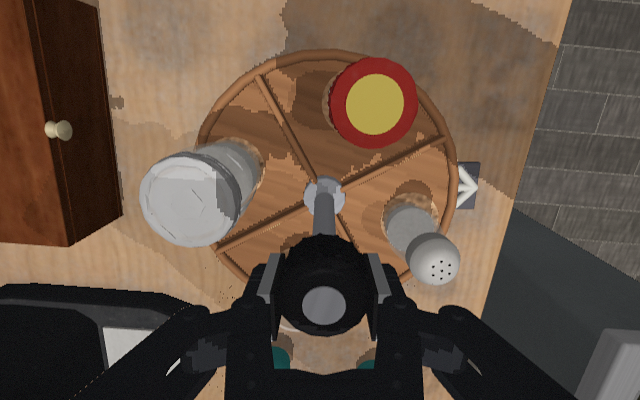

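The knob is gripped, so I'll turn the first half clockwise.

Call:
{"method": "send_rows", "body": {
  "rows": [
    [[0,0,-0.02,0,0,0,255],[0,0,-0.06,0,0,0,255],[0,0,-0.12,0,0,0,255],[0,0,-0.18,0,0,0,255],[0,0,-0.24,0,0,0,255],[0,0,-0.31,0,0,0,255],[0,0,-0.38,0,0,0,255],[0,0,-0.45,0,0,0,255],[0,0,-0.51,0,0,0,255],[0,0,-0.57,0,0,0,255],[0,0,-0.61,0,0,0,255],[0,0,-0.63,0,0,0,255]]
  ]
}}

```text
t: 14.7
tool_pos: [0.5056, -0.316, 0.2236]
tcp_rot: [0.19, -0.192, -0.68, 0.682]
contact_force: [1.5, 0.2, 1.3]
opening: 0.45
```

```bash
python3 -c "
from h import *;st();snap('wrist','w9')"
```

```text
t 14.7 q [-0.5578  0.4215 -0.1102  1.0367 -0.0018 -1.5814] tcp [ 0.5056 -0.316   0.2236] F [1.4918 0.1999 1.3457] op 0.45012183845834325
x [-0.854   0.5203 -0.0024] y [ 0.0011 -0.0028 -1.    ] grasp [ 0.5057 -0.3161  0.1697] yaw 148.6452977539629
```

View pics/w9.png

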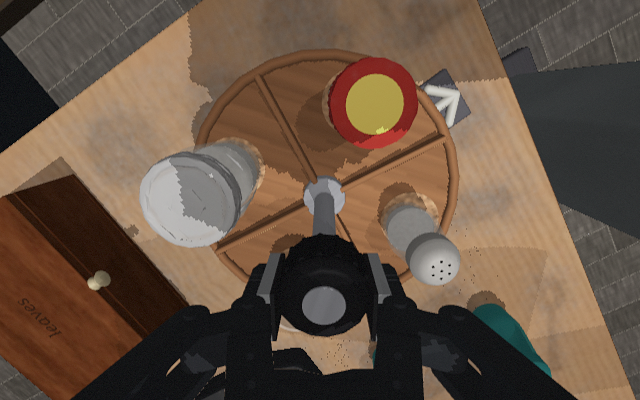

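The tray follows without slip: jar at (373,103) as before, other items unmoved. Now the second half.

Call:
{"method": "send_rows", "body": {
  "rows": [
    [[0,0,-0.02,0,0,0,255],[0,0,-0.06,0,0,0,255],[0,0,-0.12,0,0,0,255],[0,0,-0.18,0,0,0,255],[0,0,-0.24,0,0,0,255],[0,0,-0.31,0,0,0,255],[0,0,-0.38,0,0,0,255],[0,0,-0.44,0,0,0,255],[0,0,-0.5,0,0,0,255],[0,0,-0.56,0,0,0,255],[0,0,-0.6,0,0,0,255],[0,0,-0.62,0,0,0,255]]
  ]
}}

```text
t: 15.75
tool_pos: [0.5059, -0.3162, 0.2236]
tcp_rot: [0.39, -0.391, -0.589, 0.591]
contact_force: [1.3, -1.2, 0.6]
opening: 0.445
```

Call:
{"method": "send_rows", "body": {
  "rows": [
    [[0,0,0,0,0,0,255],[0,0,0,0,0,0,255],[0,0,0,0,0,0,255]]
  ]
}}

```text
t: 16.0
tool_pos: [0.5059, -0.3162, 0.2236]
tcp_rot: [0.39, -0.391, -0.589, 0.591]
contact_force: [0.1, -1.0, 0.9]
opening: 0.451
```

```bash
python3 -c "
from h import *;st();snap('wrist','w10');snap('top','t10');snap('scene','s10')
a=cv2.imread('pics/s10.png')[180:340,330:490];b=cv2.imread('pics/t10.png')[170:330,320:480]
cv2.imwrite('pics/c10.png',cv2.resize(np.hstack([a,b]),(800,400),interpolation=cv2.INTER_CUBIC))
p,d,n=load('pics/w10.npz');hsv=cv2.cvtColor(p,cv2.COLOR_RGB2HSV)
m=((hsv[...,0]>22)&(hsv[...,0]<35)&(hsv[...,1]>120)&(hsv[...,2]>120)).astype(np.uint8);m[:, :300]=0
k,l,s,c=cv2.connectedComponentsWithStats(m);i=1+np.argmax(s[1:,4]);q=ray(n,*c[i],.131);print(c[i],s[i],q, np.degrees(np.arctan2(q[1]+.3158,q[0]-.5053)))
a=cv2.imread('pics/w10.png')[0:200,300:560];cv2.imwrite('pics/w10c.png',cv2.resize(a,None,fx=3,fy=3,interpolation=cv2.INTER_CUBIC))
"
```

```text
t 16.0 q [-0.5575  0.4226 -0.1086  1.0381 -0.0026 -0.9596] tcp [ 0.5059 -0.3162  0.2236] F [ 0.0714 -1.0049  0.9068] op 0.4507023495798634
x [-0.3914  0.9202 -0.0027] y [-0.0001 -0.003  -1.    ] grasp [ 0.5058 -0.3163  0.1697] yaw 113.03924882237794
[374.4385 103.8304] [ 346   74   58   61 2748] [ 0.4242 -0.3237  0.131 ] -174.44470018101697
```

View pics/c10.png

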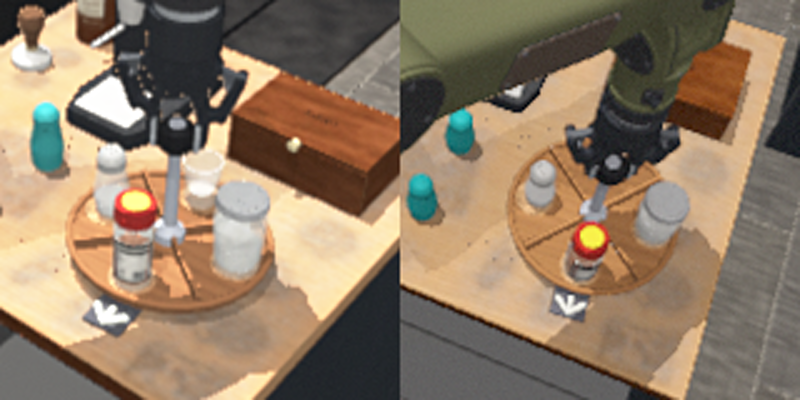

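View pics/w10c.png

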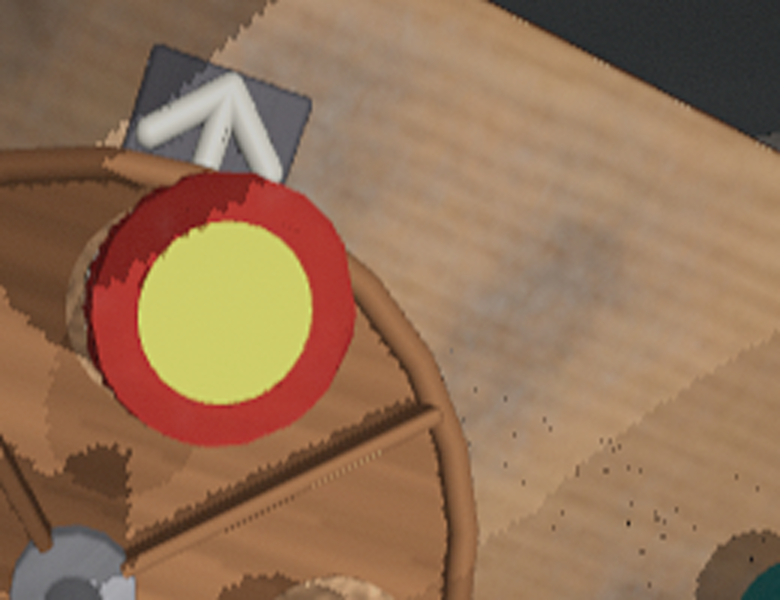

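The jar stands behind the arrow and everything on the tray is upright. One last angle check from this frame, using the arrow tip at (378,24.7).

```bash
python3 - <<'E'
from h import *
p,d,n=load("pics/w10.npz");ax=np.array([.5055,-.316])
for nm,(u,v,z) in dict(tip=(378,24.7,.012),div=(300+430/3,410/3,.04)).items():
    q=ray(n,u,v,z)[:2]-ax;print(nm,np.degrees(np.arctan2(q[1],q[0])))
q=np.array([.4242,-.3237])-ax;print('jar',np.degrees(np.arctan2(q[1],q[0])),np.linalg.norm(q))
E
```

```text
tip -174.4238751934684
div 141.66279934882616
jar -174.58960132760038 0.0816638230797456
```

```bash
python3 -c "
from plant import bot
print(bot.job_done())"
```

```text
the job is handed in; nothing more can be done
None
```

The job is done and handed in at about 16 s. The yellow-dot jar now stands behind the white arrow, and the gripper still holds the knob.

- **Jar:** I lifted it, tipped it to 45.2° in the air and held it briefly. I then levelled it to 0.2°, lowered it upright onto the cork pad (about 5 N of contact) and let go.
- **Carousel:** I gripped the knob at 50 N and turned the tray about 72° clockwise. The wrist pictures showed no slip of the knob and no shift of the things on the tray.
- **Last checks:** Seen from the carousel's axis, the jar is at −174.6° and the arrow tip at −174.4°, with the jar 82 mm out. A rougher estimate from one divider put the compartment's middle at −173.3°, about 1° off. The jar, sugar jar, shaker and shot glass all stood upright in the last pictures.
- **Not re-measured:** I did not touch the other things on the worktop, and I did not measure their positions again at the end.

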